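# Put the round pilot lamps back in their colour-coded drawers

### The arm

A 6-joint arm with a two-finger parallel gripper is mounted at the origin on the work surface. World frame = base frame: x ahead of the robot, y to its left, z up, the work surface at z = 0. Lengths are in mm, angles in rad, forces in N, time in s.
With the tool pointing down it reaches from about 350 to 925 mm from the base axis. Payload 6.4 kg.
Tool frame: the origin (TCP) lies at the very end of the fingers, on their centre line; the grasp point (between the pads) lies 19 mm behind it; z points along the fingers, x is the direction in which the jaws open and shut, and the axes are right-handed (so a half turn about z gives the same grasp; the last joint's range is limited). The gripper opens to 94 mm and grips with 3 to 60 N. Pads are 16 mm wide; open, the fingers measure 119 mm over their backs; the gripper's body (75 mm by 177 mm) begins 78 mm behind the grasp point.
Start: joints at [-1.327, 0.245, 1.558, -0, 1.339, -0.174], TCP at [263.744, -594.098, 176.555] pointing down, gripper open.
Joint ranges: [-3.13, 3.13], [-1.02, 2.26], [0.13, 2.54], [-0.95, 4.09], [0.21, 2.88], [-2.74, 2.74]. Speed limits (rad/s): [2.57, 2.57, 3.14, 3.14, 3.14, 3.14].

### API

Orientations are given as a unit quaternion [w, x, y, z].
In Python, from plant import manip gives the robot as it stands.
- The arm moves only by the tool carry_out, never from a script. Its argument "increments" is a list of rows, each a list of 4 numbers: the shift along the tool's x, y, z in mm, then the turn about the tool's z in degrees. In form: [[tx, ty, tz, turn], ...]. A call has 1 to 12 rows; each row is the pose to reach, as a shift and turn from the pose commanded when the call began, along the tool's axes at that moment; what a row does not reach only later rows make up. A row lasts 1/10 s, in which the tool goes at most 50 mm and 8.59 degrees, less where a joint would pass 70% of its speed; a pose out of reach is approached as far as the arm can. A call with a gripper value outside its range is refused whole. "hand" is the gripper's target within -1 to 1 (fully open at 1, half-way at 0, shut at -1), set as the call begins (left out, the last holds). The fingers move at their own pace and stop on an object; "newtons" is the grip in N (left out, the last holds). Time passes only in rows, so rows that repeat a pose let the fingers close. It gives the time, the measured TCP pose, the force and the opening at its end, in the units of the state.
- manip.get_state(): the state, without advancing time (a new reading comes with each control period).
- manip.camera(name): name is "scene" or "side" or "wrist"; returns the picture (480x640x3 uint8, blue, green, red); there is no depth.
- manip.get_calibration(name): a dict with "K" (3x3 intrinsics, pixels), "rvec" (rotation vector, rad) and "tvec" (3), from world to camera coordinates, as OpenCV has them; the wrist camera has in their place "tool_from_camera" (4x4, takes a point from camera to tool coordinates, whose origin is the TCP and whose axes are the tool frame's). Camera axes: x right, y down, z forward; pixel columns grow to the right and rows downward; lengths in mm; the calibration is good to about 2 mm. A picture is of the moment at which its call begins: read the wrist's pose just before it. get_calibration takes no time and is no camera call.
- manip.close_job(): hands the job in, once; it reports no verdict.
Trained networks look in the newest picture that a camera, given by its name, has taken for a name from the list of things; names that differ only in an ending like _2 or _b are one class to them, and where a whole thing is asked for, a point or a joint stands for the part that bears it (a point fixed in the world has none). Each returns a list of dicts, best first, with "score" (0 to 1); they miss things now and then, are a little off and sometimes report something else, mostly with a low value. They report only what shows in the picture. A call takes as long as a camera call. They do not tell look-alikes from the thing itself.
- manip.regions_of(name, camera): "mask" (480x640 bool, what is visible of it) and "centre" ([column, row] in pixels, amid what is visible of it).
The state is a dict: "time_s": time; "joint_positions": joint angles; "joint_velocities": joint speeds; "tau": joint torques, N m; "eef_pos": TCP position; "eef_rot": TCP orientation; "wrist_force": force on the tool from outside, world axes, zero at the start; "moment": the same for the moment, N m; "grip_width": opening from 0.0 (shut) to 1.0 (fully open).
Only numpy, scipy, OpenCV 4.12 (cv2) and the standard library are available. Lean on these libraries where they do the work, as an engineer would, in place of code of your own. Each camera call takes 0.05 s, during which the arm holds its last target. There are 200 camera calls.

### The job

Put the three round, domed pilot lamps back into stock: stand each one upright on the floor of the empty front compartment of the parts drawer whose label has the lamp's colour. One of the lamps has to be picked out of the crowded rack. Leave the square pushbuttons standing where they are.

Things in the scene. Friction and masses are not known exactly. Their poses are not given: they have to be found in the camera images.
- lamp_red: Loose round pilot lamp with a red domed lens, standing upright, 68 mm tall, about 45 g: grey round body 28 mm in diameter up to 40 mm, steel bezel 30 mm in diameter from 40 to 56 mm (grip here), dome 27 mm in diameter above. Origin: centre of its underside; z runs up through the dome. It stands on the bench, either free or in a slot of the rack.
- lamp_yellow: Loose round pilot lamp with a yellow domed lens, standing upright, 68 mm tall, about 45 g: grey round body 28 mm in diameter up to 40 mm, steel bezel 30 mm in diameter from 40 to 56 mm (grip here), dome 27 mm in diameter above. Origin: centre of its underside; z runs up through the dome. It stands on the bench, either free or in a slot of the rack.
- lamp_green: Loose round pilot lamp with a green domed lens, standing upright, 68 mm tall, about 45 g: grey round body 28 mm in diameter up to 40 mm, steel bezel 30 mm in diameter from 40 to 56 mm (grip here), dome 27 mm in diameter above. Origin: centre of its underside; z runs up through the dome. It stands on the bench, either free or in a slot of the rack.
- drawer_red: Fixed small-parts drawer, light grey, with a red label on its front end. Origin: on the bench under the centre of its EMPTY front compartment (inside 56 mm along x, 50 mm along y; floor 3 mm, walls 2 mm thick, top of walls 26 mm above the bench). x points from the label end to the rear, z up. The label tab (20 mm high) lies at x -30 to -44 mm; the rear compartment, x +30 to +76 mm, is full of black nuts. The drawer is 54 mm wide over all.
- drawer_yellow: Fixed small-parts drawer, light grey, with a yellow label on its front end. Origin: on the bench under the centre of its EMPTY front compartment (inside 56 mm along x, 50 mm along y; floor 3 mm, walls 2 mm thick, top of walls 26 mm above the bench). x points from the label end to the rear, z up. The label tab (20 mm high) lies at x -30 to -44 mm; the rear compartment, x +30 to +76 mm, is full of black nuts. The drawer is 54 mm wide over all.
- drawer_green: Fixed small-parts drawer, light grey, with a green label on its front end. Origin: on the bench under the centre of its EMPTY front compartment (inside 56 mm along x, 50 mm along y; floor 3 mm, walls 2 mm thick, top of walls 26 mm above the bench). x points from the label end to the rear, z up. The label tab (20 mm high) lies at x -30 to -44 mm; the rear compartment, x +30 to +76 mm, is full of black nuts. The drawer is 54 mm wide over all.
- rack: Fixed wooden rack, 50 mm along its x, 222 mm along its y, 22 mm high, with one row of five square 32 mm through slots, 42 mm apart along y (centre slot at the origin). The things in it stand on the bench: always one of the round lamps, two square pushbuttons and two black selector switches (62 mm tall). Neighbours are only about 12 mm apart along y, too little for a finger; in front of and behind the row (along x) there is free room. Origin: centre of its underside.
- square_red: Loose square pushbutton, 30 mm square black bezel with a flat square red cap, 60 mm tall, standing in the rack; to be left alone. Origin: centre of its underside, z up.
- square_yellow: Loose square pushbutton, 30 mm square black bezel with a flat square yellow cap, 60 mm tall, standing free on the bench; to be left alone. Origin: centre of its underside, z up.
- square_green: Loose square pushbutton, 30 mm square black bezel with a flat square green cap, 60 mm tall, standing in the rack; to be left alone. Origin: centre of its underside, z up.
Not all that is in view belongs to the job. Leave any purple look-alike of the lamp_red alone.

How it is judged:
By the outcome, as a careful person would: the job done as asked, in the order asked, and still so for the second after the job is handed in, with the robot touching nothing.
It also fails if it takes over 93 s, if anything falls off the work surface, if the arm or the gripper's body presses on something with over 40 N, if the wrist force passes 120 N, or if a joint passes its speed limit or range.

## Working session

There is one attempt and no reset: what is moved stays moved. The work goes in short steps, Python scripts to look and compute and a tool call to move; the robot and the scene stay as the last step left them, time stands still between calls to the robot, and variables do not carry over. Pictures are saved under pics/ and viewed, about 12 in all and at most 16, crops included, and the job is handed in when it is done.

Besides the shell and the picture viewer there is one more tool, called after "Call:" as a command line: name --pt "numbers of a row" for each row, then --argument value for the rest. carry_out: Moves the arm, as the interface text tells. Its arguments: {"type":"object","properties":{"increments":{"type":"array","items":{"type":"array","items":{"type":"number"}}},"hand":{"type":"number"},"newtons":{"type":"number"}},"required":["increments"]}

```bash
mkdir -p pics; ls; cat > h.py <<'E'
import numpy as np, cv2
from plant import manip
def cal(n):
    c=manip.get_calibration(n); K=np.array(c["K"],float)
    if n!="wrist":
        R=cv2.Rodrigues(np.array(c["rvec"],float))[0]; t=np.array(c["tvec"],float).ravel()
        return K,R.T,-R.T@t
    s=manip.get_state(); T=np.array(c["tool_from_camera"],float); Q=rot(s["eef_rot"])
    return K,Q@T[:3,:3],Q@T[:3,3]+np.array(s["eef_pos"])
def rot(q):
    from scipy.spatial.transform import Rotation as Ro
    return Ro.from_quat([q[1],q[2],q[3],q[0]]).as_matrix()
def back(C,px,z):
    K,R,o=C; d=R@np.linalg.inv(K)@np.array([px[0],px[1],1.]); return (o+d*(z-o[2])/d[2])
def proj(C,p):
    K,R,o=C; c=K@(R.T@(np.array(p,float)-o)); return c[:2]/c[2]
E
python3 - <<'E'
from h import *
for n in("scene","side"):
    im=manip.camera(n); cv2.imwrite(f"pics/{n}0.png",im); C=cal(n)
    print(n,"cam at",C[2].round())
    for t in["lamp_red","lamp_yellow","lamp_green","drawer_red","drawer_yellow","drawer_green","rack","square_red","square_yellow","square_green"]:
        for r in manip.regions_of(t,n)[:3]:
            z=dict(l=50,d=15,r=20,s=50)[t[0]]
            print(t,round(r["score"],2),np.round(r["centre"]),back(C,r["centre"],z).round()[:2],r["mask"].sum())
print(manip.get_state())
E
```

```text
pics
scene cam at [955. 551. 567.]
lamp_red 0.91 [301. 266.] [619.  -4.] 525
lamp_red 0.85 [256. 268.] [686. -43.] 549
lamp_red 0.44 [312. 238.] [558. -64.] 1378
lamp_yellow 0.72 [391. 251.] [464.  50.] 516
lamp_green 0.64 [349. 284.] [581.  81.] 458
drawer_red 0.77 [256. 186.] [ 526. -351.] 1106
drawer_red 0.7 [345. 285.] [562.  47.] 419
drawer_yellow 0.72 [289. 208.] [ 510. -227.] 1215
drawer_green 0.95 [312. 236.] [ 527. -111.] 1478
rack 0.87 [378. 355.] [619. 203.] 2222
square_red 0.82 [410. 358.] [604. 250.] 826
square_red 0.65 [312. 236.] [555. -69.] 1459
square_red 0.48 [254. 269.] [690. -40.] 577
square_yellow 0.8 [478. 317.] [466. 249.] 794
square_green 0.92 [360. 304.] [594. 127.] 536
side cam at [ 478. 1031.  685.]
lamp_red 0.85 [256. 237.] [670. -38.] 394
lamp_red 0.72 [283. 246.] [613.  -3.] 440
lamp_yellow 0.6 [370. 265.] [444.  58.] 499
lamp_yellow 0.41 [299. 268.] [575.  74.] 258
lamp_green 0.82 [296. 267.] [581.  68.] 271
drawer_red 0.84 [335. 185.] [ 522. -355.] 939
drawer_yellow 0.77 [341. 211.] [ 503. -221.] 1133
drawer_green 0.97 [328. 237.] [ 527. -103.] 1374
dr
[... 178 characters left out ...]

{'time_s': 1.1, 'joint_positions': array([-1.32706929e+00,  2.45081801e-01,  1.55776279e+00,  3.90385285e-06,
        1.33868176e+00, -1.74056640e-01]), 'joint_velocities': array([-0.00033765,  0.00038839, -0.00064605, -0.00122843,  0.001058  ,
        0.00089136]), 'tau': array([-2.35943344e-04, -4.15835738e+01, -3.14879251e+01,  6.85620541e-02,
        2.89240916e-02,  3.88116504e-06]), 'eef_pos': array([ 263.76939374, -594.11527405,  176.58693753]), 'eef_rot': array([ 2.12241665e-05,  8.38371912e-01, -5.45098648e-01,  2.55419979e-05]), 'wrist_force': array([ 0.57094252, -0.02314806, -0.06333322]), 'moment': array([-0.02741949,  0.0260975 , -0.0009248 ]), 'grip_width': 0.9982877354208849}
```

```bash
python3 - <<'E'
import cv2
a=cv2.imread("pics/scene0.png")[160:420,200:520]; cv2.imwrite("pics/s1.png",cv2.resize(a,(738,600),interpolation=cv2.INTER_CUBIC))
a=cv2.imread("pics/side0.png")[160:420,220:460]; cv2.imwrite("pics/s2.png",cv2.resize(a,(552,598),interpolation=cv2.INTER_CUBIC))
E
```

```text
(no output)
```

View pics/s1.png

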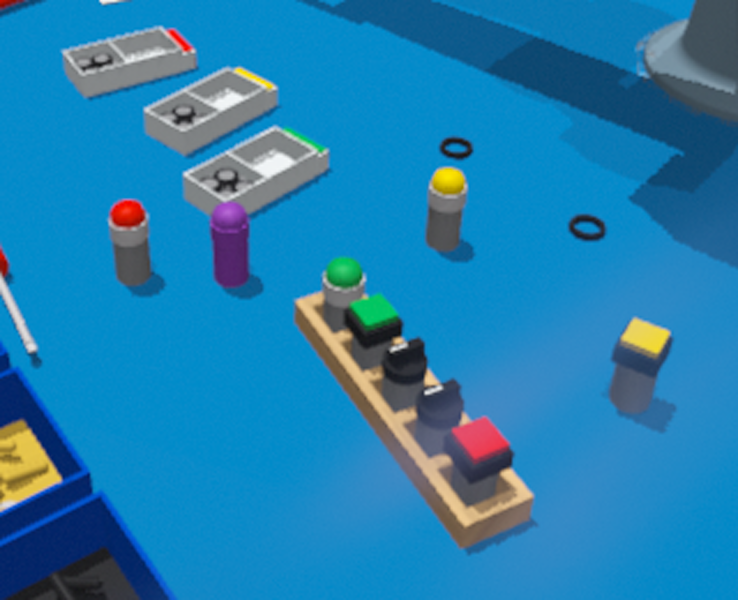

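View pics/s2.png

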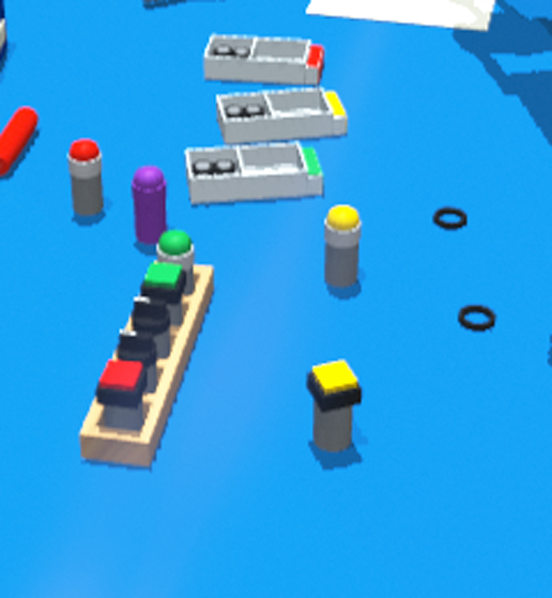

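The red lamp is at scene (256,264), the yellow lamp at (393,248), and the green lamp in the rack's end slot at (349,282). The purple look-alike is at (301,266), and the flat-capped items are the square buttons. Next I'll measure the lamps by colour and plan an overhead wrist view.

```bash
cat >> h.py <<'E'
def dome(im,col,near,rad):
    h=cv2.cvtColor(im,cv2.COLOR_BGR2HSV)
    H=h[...,0].astype(int); c=dict(red=0,yellow=25,green=60)[col]
    m=(np.abs((H-c+90)%180-90)<12)&(h[...,1]>130)&(h[...,2]>70)
    n,l,s,ce=cv2.connectedComponentsWithStats(m.astype(np.uint8))
    b=[(s[i,4],ce[i]) for i in range(1,n) if np.hypot(*(ce[i]-near))<rad and s[i,4]>15]
    return max(b,key=lambda q:q[0]) if b else None
def tri(Cs,ps):
    A=np.zeros((3,3));b=np.zeros(3)
    for C,p in zip(Cs,ps):
        d=C[1]@np.linalg.inv(C[0])@np.array([p[0],p[1],1.]);d/=np.linalg.norm(d);P=np.eye(3)-np.outer(d,d);A+=P;b+=P@C[2]
    return np.linalg.solve(A,b)
def shift(xyz,yaw=None):
    s=manip.get_state();Q=rot(s["eef_rot"]);cur=np.degrees(np.arctan2(Q[1,0],Q[0,0]))
    d=Q.T@(np.array(xyz,float)-s["eef_pos"])
    t=0 if yaw is None else -((yaw-cur+90)%180-90)
    print("to",np.round(xyz,1),"shift",d.round(1),"turn",round(t,1),"now",np.round(s["eef_pos"],1),"yaw",round(cur,1),"q6",round(s["joint_positions"][5],2))
E
python3 - <<'E'
from h import *
a=cv2.imread("pics/scene0.png");b=cv2.imread("pics/side0.png")
Cs=[cal("scene"),cal("side")]
for c,p,q in[("red",(256,252),(256,226)),("yellow",(394,239),(369,254)),("green",(349,278),(296,265))]:
    u,v=dome(a,c,p,12),dome(b,c,q,12); print(c,u,v)
    print(tri(Cs,[u[1],v[1]]).round(1))
for c,p,q in[("red",(279,178),(357,188)),("yellow",(310,194),(365,205)),("green",(331,220),(356,230))]:
    u,v=dome(a,c,p,10),dome(b,c,q,10); print("label",c,u,v)
    print(tri(Cs,[u[1],v[1]]).round(1))
c=manip.get_calibration("wrist");print(np.array(c["K"]).round(),np.array(c["tool_from_camera"]).round(2))
shift((560,-110,330),90)
E
```

```text
red (np.int32(137), array([254.91240876, 252.2189781 ])) (np.int32(93), array([256.24731183, 225.06451613]))
[673.3 -69.   60.2]
yellow (np.int32(123), array([393.97560976, 238.16260163])) (np.int32(105), array([368.78095238, 254.42857143]))
[444.9  34.4  59.9]
green (np.int32(40), array([350.05, 281.45])) (np.int32(32), array([294.46875, 265.5    ]))
[582.1  84.4  61.4]
label red (np.int32(35), array([277.54285714, 177.11428571])) (np.int32(45), array([356.68888889, 184.2       ]))
[ 468. -350.   21.]
label yellow (np.int32(21), array([309., 193.])) (np.int32(44), array([365.31818182, 204.75      ]))
[ 447.7 -244.3   20.7]
label green None NoneTraceback (most recent call last):
  File "<stdin>", line 9, in <module>
TypeError: 'NoneType' object is not subscriptable
```

```bash
python3 - <<'E'
from h import *
c=manip.get_calibration("wrist");print(np.array(c["K"]).round(),np.array(c["tool_from_camera"]).round(2))
shift((500,-230,380),-90)
E
```

```text
[[363.   0. 321.]
 [  0. 363. 242.]
 [  0.   0.   1.]] [[   1.     -0.     -0.     -0.3 ]
 [   0.      0.96    0.27  -77.4 ]
 [  -0.     -0.27    0.96 -207.89]
 [   0.      0.      0.      1.  ]]
to [ 500 -230  380] shift [-236.9 -363.6 -203.4] turn 23.9 now [ 263.8 -594.1  176.6] yaw -66.1 q6 -0.17
```

Call:
carry_out --pt "-304 -459 -83 24" --pt "-304 -459 -83 24" --pt "-304 -459 -83 24" --pt "-304 -459 -83 24" --pt "-304 -459 -83 24" --pt "-304 -459 -83 24" --pt "-304 -459 -83 24" --pt "-304 -459 -83 24" --pt "-304 -459 -83 24" --pt "-304 -459 -83 24" --pt "-304 -459 -83 24" --pt "-304 -459 -83 24" --hand 0.4 --newtons 20

```text
time_s: 2.3
eef_pos: [562.1, -126.0, 260.9]
eef_rot: [-0.001, 0.709, -0.705, 0.001]
wrist_force: [-0.9, -0.5, -0.5]
grip_width: 0.697
```

Call:
carry_out --pt "0 0 0 0" --pt "0 0 0 0" --pt "0 0 0 0"

```text
time_s: 2.6
eef_pos: [559.2, -131.3, 259.1]
eef_rot: [-0.0, -0.706, 0.708, 0.0]
wrist_force: [-1.8, 0.7, -0.1]
grip_width: 0.697
```

```bash
python3 - <<'E'
from h import *
C=cal("wrist"); im=manip.camera("wrist"); cv2.imwrite("pics/w1.png",im); np.save("w1.npy",np.array([C[0],C[1],np.tile(C[2],(3,1))]))
shift((560,-130,260),-90)
for t,p in dict(red=(673,-69,60),yellow=(445,34,60),green=(582,84,61)).items():
    u=dome(im,t,proj(C,p),25); print(t,proj(C,p).round(),u, back(C,u[1],60).round(1) if u else '')
for t,p in dict(red=(468,-350,20),yellow=(448,-244,20)).items():
    u=dome(im,t,proj(C,p),20); print("label",t,proj(C,p).round(),u, back(C,u[1],20).round(1) if u else '')
for t in["drawer_red","drawer_yellow","drawer_green","rack"]:
    for r in manip.regions_of(t,"wrist")[:3]:
        (c,wh,a)=cv2.minAreaRect(np.argwhere(r["mask"])[:,::-1].astype(np.float32)); bp=cv2.boxPoints((c,wh,a))
        print(t,round(r["score"],2),np.round(r["centre"]),r["mask"].sum(),"box",[back(C,p,24).round()[:2].tolist() for p in bp])
E
```

```text
to [ 560 -130  260] shift [-1.3 -0.8 -0.8] turn -0.2 now [ 559.2 -131.3  259.2] yaw -90.2 q6 1.15
red [261. 104.] (np.int32(506), array([261.75098814, 106.49209486])) [670.4 -70.   60. ]
yellow [186. 303.] (np.int32(367), array([185.92915531, 304.92643052])) [442.5  33.8  60. ]
green [128. 191.] (np.int32(397), array([134.5743073 , 195.41813602])) [577.1  77.4  60. ]
label red [488. 273.] (np.int32(312), array([489.14423077, 275.33012821])) [ 464.3 -352.5   20. ]
label yellow [406. 287.] (np.int32(81), array([417.97530864, 287.09876543])) [ 448.  -260.2   20. ]
drawer_red 0.71 [495. 230.] 4859 box [[465.0, -314.0], [591.0, -326.0], [577.0, -391.0], [449.0, -384.0]]
drawer_yellow 0.95 [398. 244.] 3756 box [[558.0, -188.0], [568.0, -244.0], [446.0, -274.0], [434.0, -214.0]]
drawer_yellow 0.42 [266. 108.] 723 box [[673.0, -43.0], [693.0, -66.0], [668.0, -91.0], [648.0, -68.0]]
drawer_green 0.61 [309. 232.] 4043 box [[580.0, -81.0], [588.0, -134.0], [467.0, -155.0], [457.0, -98.0]]
rack 0.8 [101. 171.] 3447 box [[578.0, 266.0], [629.0, 246.0], [598.0, 34.0], [545.0, 47.0]]
```

View pics/w1.png

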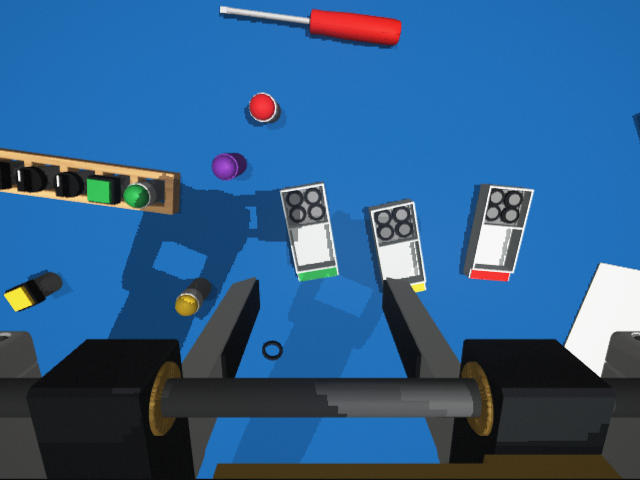

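The overhead view shows the red lamp at (262,106), purple at (228,166), green at the rack's near end (137,196) and yellow at (186,304). The drawers are at about (310,232), (398,245) and (500,232). Next I'll fit the drawer models and the rack and check them with an overlay.

```bash
cat > d.py <<'E'
from h import *
from scipy.optimize import least_squares
w=np.load("w1.npy");C=(w[0],w[1],w[2][0]); im=cv2.imread("pics/w1.png")
obs=dict(green=[(281,189),(324,183),(337,268)],yellow=[(366,207),(413,201),(425,281)],red=[(487,185),(534,190),(517,271)])
def P(q,m): c,s=np.cos(q[2]),np.sin(q[2]); return (q[0]+c*m[0]-s*m[1],q[1]+s*m[0]+c*m[1],m[2])
big=cv2.resize(im[170:300,270:545],None,fx=2.9,fy=2.9,interpolation=cv2.INTER_CUBIC)
for k,o in obs.items():
    M=[(78,27,26),(78,-27,26),(-30,-27,26)]
    f=lambda q:np.concatenate([proj(C,P(q,m))-u for m,u in zip(M,o)])
    r=least_squares(f,[520,-200,0],x_scale=[1,1,.01]); q=r.x
    print(k,q[:2].round(1),"yaw",np.degrees(q[2]).round(1),"res",r.fun.round(1))
    for L in([(78,27,26),(78,-27,26),(-30,-27,26),(-30,27,26)],[(28,25,26),(28,-25,26),(-28,-25,26),(-28,25,26)],[(28,25,3),(28,-25,3),(-28,-25,3),(-28,25,3)]):
        cv2.polylines(big,[np.array([((proj(C,P(q,m))-(270,170)+.5)*2.9) for m in L]).astype(int)],True,(255,0,255),1)
cv2.imwrite("pics/d1.png",big)
E
python3 d.py
```

```text
green [ 504.9 -120.8] yaw 8.0 res [-0.3  0.7  0.8  0.3 -0.5 -1.1]
yellow [ 483.7 -232.7] yaw 11.9 res [ 2.3  1.8 -1.1 -1.3 -1.3 -0.6]
red [ 502.5 -358.4] yaw -2.4 res [ 1.6  1.3 -1.1 -2.  -0.6  0.8]
```

View pics/d1.png

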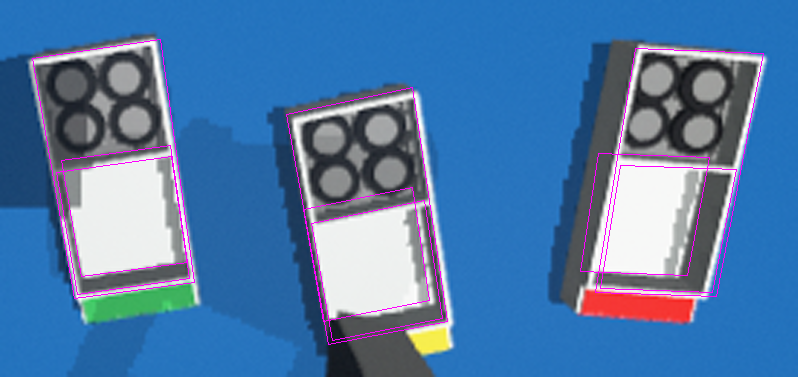

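The overlay matches the drawers within about 3 mm. Red lamp first: I'll approach, then look again from close by.

Call:
carry_out --pt "-60 -111 130 0" --pt "-60 -111 130 0" --pt "-60 -111 130 0" --pt "-60 -111 130 0" --pt "-60 -111 130 0" --pt "-60 -111 130 0" --pt "-60 -111 130 0"

```text
time_s: 3.55
eef_pos: [671.5, -71.2, 131.9]
eef_rot: [0.001, -0.706, 0.708, -0.001]
wrist_force: [-0.5, -0.1, 0.2]
grip_width: 0.701
```

```bash
cat > look.py <<'E'
from h import *
import sys
c=sys.argv[1]; p=np.array(sys.argv[2:5],float); yaw=float(sys.argv[5])
C=cal("wrist"); im=manip.camera("wrist"); cv2.imwrite(f"pics/l_{c}.png",im)
u=dome(im,c,proj(C,p),60); print(proj(C,p).round(),u); q=back(C,u[1],61); print(q.round(1))
shift((q[0],q[1],30),yaw)
E
python3 look.py red 671 -69.5 61 -90
```

```text
[318. 242.] (np.int32(822), array([318.24695864, 241.40997567]))
[671.2 -69.7  61. ]
to [671.2 -69.7  30. ] shift [ -1.7   0.7 102.1] turn -0.1 now [671.5 -71.3 132.1] yaw -90.1 q6 1.3
```

View pics/l_red.png

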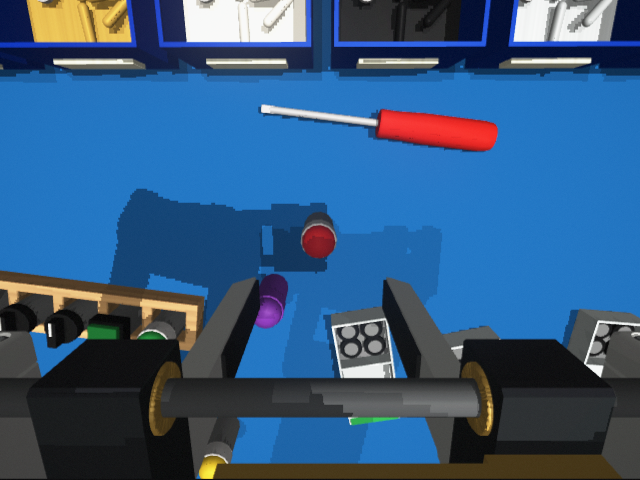

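The red lamp is at (318,241) between the fingers, with purple to one side at (270,305). I'll descend and grip.

Call:
carry_out --pt "0 -1 50 0" --pt "0 -1 100 0" --pt "0 -1 100 0" --pt "0 -1 100 0" --pt "0 -1 100 0"

```text
time_s: 4.1
eef_pos: [674.6, -71.2, 34.0]
eef_rot: [0.002, -0.707, 0.708, -0.003]
wrist_force: [0.2, 0.7, 0.2]
grip_width: 0.697
```

Call:
carry_out --pt "0 0 0 0" --pt "0 0 0 0" --pt "0 0 0 0" --pt "0 0 0 0" --pt "0 0 0 0" --pt "0 0 0 0" --pt "0 0 -30 0" --pt "0 0 -80 0" --pt "0 0 -80 0" --pt "0 0 -80 0" --hand -1 --newtons 20

```text
time_s: 5.1
eef_pos: [672.9, -70.4, 111.1]
eef_rot: [0.001, -0.707, 0.707, -0.001]
wrist_force: [-1.3, 0.1, -1.1]
grip_width: 0.273
```

```bash
python3 -c "
from h import *
shift((502,-358,34))"
```

```text
to [ 502 -358   34] shift [287.7 170.9  76.9] turn 0 now [672.9 -70.4 111.1] yaw -90.1 q6 1.3
```

```bash
python3 -c "
from h import *
print(manip.get_state()['grip_width'])
C=cal('scene');im=manip.camera('scene');u=proj(C,(672,-70,130)).astype(int);print(u)
a=im[u[1]-70:u[1]+70,u[0]-80:u[0]+80];cv2.imwrite('pics/g1.png',cv2.resize(a,(640,560),interpolation=cv2.INTER_CUBIC))"
```

```text
0.27308727456694115
[252 218]
```

View pics/g1.png

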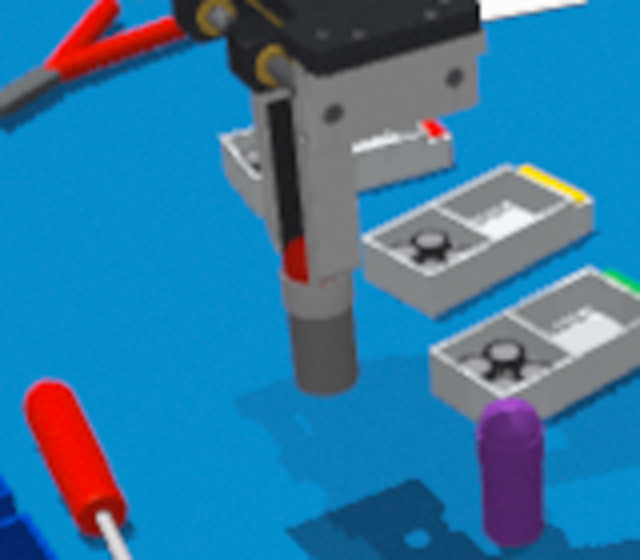

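```bash
python3 -c "
from h import *
C=cal('scene')
for p in [(253.3,245.4)]:
  for z in (30,45,50,55,60,65,70,75,80): print(z,proj(C,(678.5,-57.5,z)).round(1))
print(manip.get_state()['eef_pos'])"
```

```text
30 [256.8 270.7]
45 [256.1 264. ]
50 [255.9 261.7]
55 [255.6 259.5]
60 [255.4 257.2]
65 [255.2 254.8]
70 [255.  252.5]
75 [254.7 250.2]
80 [254.5 247.8]
[671.59368323 -70.04044143 109.0620517 ]
```

```bash
python3 -c "
from h import *
out=[]
for n in ('scene','side'):
  C=cal(n);im=manip.camera(n);p=manip.get_state()['eef_pos']
  a=cv2.resize(im,None,fx=5,fy=5,interpolation=cv2.INTER_CUBIC)
  for dz in (0,19,39):
    for dy in(-15,15):
      u=((proj(C,p+[0,dy,dz])+.5)*5).astype(int); cv2.circle(a,tuple(int(k) for k in u),3,(255,0,255) if dz==0 else (0,255,255),-1)
  u=((proj(C,p)+.5)*5).astype(int); out.append(a[u[1]-290:u[1]+290,u[0]-195:u[0]+195])
cv2.imwrite('pics/g2.png',np.hstack(out))"
```

```text
(no output)
```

View pics/g2.png

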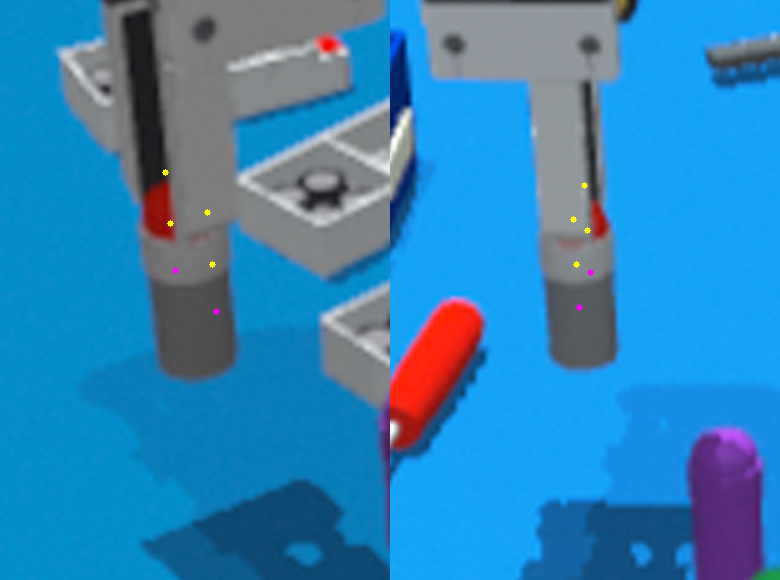

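Both cameras agree that the real fingertips sit about 28–30 mm above the reported TCP, so the lamp is held by its dome. I'll set it back down and regrip lower, on the bezel.

Call:
carry_out --pt "0 0 40 0" --pt "0 0 60 0" --pt "0 0 75 0" --pt "0 0 80 0" --pt "0 0 80 0" --pt "0 0 80 0"

```text
time_s: 5.85
eef_pos: [672.5, -70.4, 30.2]
eef_rot: [0.0, -0.707, 0.707, -0.001]
wrist_force: [-0.4, 0.2, -0.1]
grip_width: 0.274
```

Call:
carry_out --pt "0 0 0 0" --pt "0 0 0 0" --pt "0 0 0 0" --pt "0 0 0 0" --pt "0 0 0 0" --pt "0 0 10 0" --pt "0 0 20 0" --pt "0 0 20 0" --pt "0 0 20 0" --hand 0.2

```text
time_s: 6.75
eef_pos: [671.3, -69.9, 8.5]
eef_rot: [-0.0, -0.707, 0.707, 0.001]
wrist_force: [-0.7, -0.2, -0.2]
grip_width: 0.602
```

Call:
carry_out --pt "0 0 0 0" --pt "0 0 0 0" --pt "0 0 0 0" --pt "0 0 0 0" --pt "0 0 0 0" --pt "0 0 0 0" --pt "0 0 0 0" --pt "0 0 0 0" --hand -1

```text
time_s: 7.55
eef_pos: [672.2, -70.2, 9.9]
eef_rot: [0.0, -0.707, 0.707, -0.0]
wrist_force: [-0.0, 0.7, 0.8]
grip_width: 0.312
```

Call:
carry_out --pt "0 0 -40 0" --pt "0 0 -80 0" --pt "20 12 -80 0" --pt "60 36 -80 0" --pt "100 59 -80 0" --pt "140 83 -80 0" --pt "180 106 -80 0" --pt "220 130 -80 0" --pt "255 151 -80 0" --pt "280 165 -80 0" --pt "288 170 -80 0" --pt "288 170 -80 0"

```text
time_s: 8.75
eef_pos: [501.1, -358.4, 89.2]
eef_rot: [0.0, -0.706, 0.708, 0.0]
wrist_force: [0.8, 0.6, -0.8]
grip_width: 0.315
```

```bash
cat > chk.py <<'E'
from h import *
import sys
d=np.array(sys.argv[1:3],float); yaw=np.radians(float(sys.argv[3]))
p=manip.get_state(); print(p['eef_pos'].round(1),p['grip_width'],p['wrist_force'].round(1)); out=[]
for n in ('scene','side'):
  C=cal(n);im=manip.camera(n); a=cv2.resize(im,None,fx=4,fy=4,interpolation=cv2.INTER_CUBIC)
  c,s=np.cos(yaw),np.sin(yaw)
  for z in(3,26):
    L=[(d[0]+c*x-s*y,d[1]+s*x+c*y,z) for x,y in((28,25),(28,-25),(-28,-25),(-28,25))]
    cv2.polylines(a,[np.array([(proj(C,l)+.5)*4 for l in L]).astype(int)],True,(255,0,255),1)
  u=((proj(C,(d[0],d[1],50)))*4).astype(int); out.append(a[max(u[1]-250,0):u[1]+250,u[0]-195:u[0]+195])
k=min(o.shape[0] for o in out); cv2.imwrite('pics/'+sys.argv[4]+'.png',np.hstack([o[-k:] for o in out]))
E
python3 chk.py 502 -358 -2.4 c1
```

```text
[ 501.1 -358.4   89.2] 0.31546339152819586 [ 0.8  0.6 -0.8]
```

View pics/c1.png

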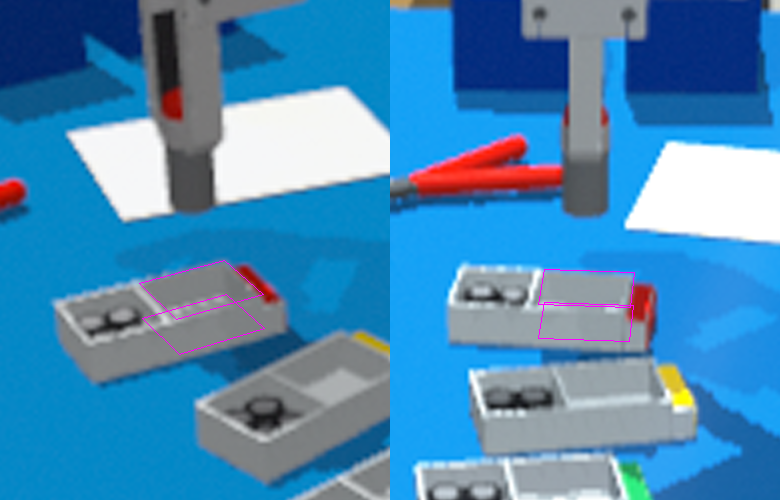

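The lamp is now held on its bezel and the drawer outline matches the model. I'll lower it, release and retreat.

Call:
carry_out --pt "0 0 30 0" --pt "0 0 55 0" --pt "0 0 68 0" --pt "0 0 75 0" --pt "0 0 76 0" --pt "0 0 76 0" --pt "0 0 76 0"

```text
time_s: 9.55
eef_pos: [502.4, -358.5, 14.8]
eef_rot: [0.0, -0.707, 0.707, -0.001]
wrist_force: [-0.1, -0.3, -1.2]
grip_width: 0.312
```

Call:
carry_out --pt "0 0 0 0" --pt "0 0 0 0" --pt "0 0 0 0" --pt "0 0 0 0" --pt "0 0 0 0" --pt "0 0 -20 0" --pt "0 0 -60 0" --pt "0 0 -110 0" --pt "0 0 -116 0" --pt "0 0 -116 0" --hand 0.2

```text
time_s: 10.55
eef_pos: [502.8, -359.1, 132.0]
eef_rot: [-0.0, -0.707, 0.707, -0.002]
wrist_force: [0.5, -0.9, -0.7]
grip_width: 0.602
```

```bash
python3 - <<'E'
from h import *
ps=[];Cs=[]
for n in('scene','side'):
    C=cal(n);im=manip.camera(n);u=dome(im,'red',proj(C,(502,-358,63)),8);print(u);Cs.append(C);ps.append(u[1])
print(tri(Cs,ps).round(1))
shift((443.5,34,130),-90)
E
```

```text
(np.int32(66), array([261.24242424, 163.92424242]))
(np.int32(58), array([342.34482759, 166.94827586]))
[ 503.8 -358.7   62.3]
to [443.5  34.  130. ] shift [-391.2   57.9   -1.2] turn -0.1 now [ 500.9 -357.2  128. ] yaw -90.1 q6 0.77
```

Red is standing in its drawer, with the dome at (504,-359,62). Next is yellow.

Call:
carry_out --pt "-392 58 0 0" --pt "-392 58 0 0" --pt "-392 58 0 0" --pt "-392 58 0 0" --pt "-392 58 0 0" --pt "-392 58 0 0" --pt "-392 58 0 0" --pt "-392 58 0 0" --pt "-392 58 0 0" --pt "-392 58 0 0" --pt "-392 58 0 0" --pt "-392 58 0 0" --hand 0.4

```text
time_s: 11.85
eef_pos: [444.0, 33.0, 129.0]
eef_rot: [-0.0, -0.706, 0.708, 0.0]
wrist_force: [0.2, 0.6, 0.2]
grip_width: 0.703
```

```bash
python3 look.py yellow 443.5 34 61 -90
```

```text
[319. 242.] (np.int32(826), array([318.85472155, 243.13922518]))
[442.8  34.1  61. ]
to [442.8  34.1  30. ] shift [-1.1  1.2 99.2] turn -0.2 now [444.1  33.  129.2] yaw -90.2 q6 1.39
```

View pics/l_yellow.png

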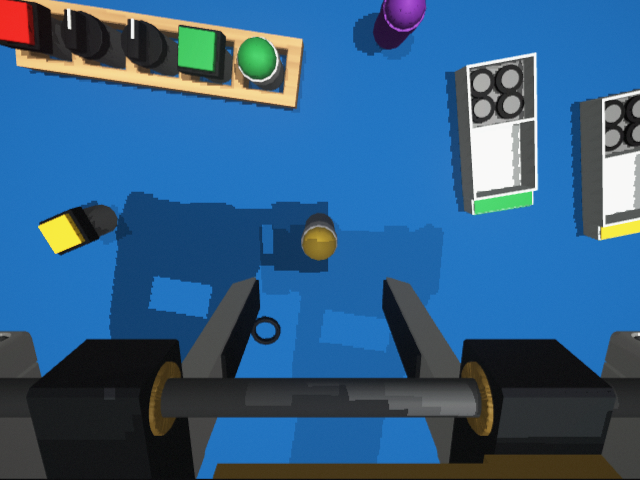

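The yellow round dome is at (319,243), centred. This view also shows the green lamp at (258,59) in the rack's end slot.

Call:
carry_out --pt "0 1 50 0" --pt "0 1 95 0" --pt "0 1 115 0" --pt "0 1 120 0" --pt "0 1 120 0" --pt "0 1 120 0"

```text
time_s: 12.5
eef_pos: [444.7, 33.5, 11.0]
eef_rot: [0.001, -0.706, 0.708, -0.001]
wrist_force: [0.1, -0.3, -1.2]
grip_width: 0.701
```

Call:
carry_out --pt "0 0 0 0" --pt "0 0 0 0" --pt "0 0 0 0" --pt "0 0 0 0" --pt "0 0 0 0" --pt "0 0 0 0" --pt "0 0 0 0" --pt "0 0 0 0" --pt "0 0 -30 0" --pt "0 0 -80 0" --pt "0 0 -80 0" --pt "0 0 -80 0" --hand -1

```text
time_s: 13.7
eef_pos: [443.8, 34.0, 90.4]
eef_rot: [0.001, -0.707, 0.707, -0.001]
wrist_force: [-0.4, -0.5, -0.8]
grip_width: 0.312
```

```bash
python3 - <<'E'
from h import *
shift((484,-232,90),-90)
T=np.array(manip.get_calibration("wrist")["tool_from_camera"]);Q=np.array([[0,-1,0],[-1,0,0],[0,0,-1.]])
Q=rot([0,-.7060,.7082,0]); C=(cal("wrist")[0],Q@T[:3,:3],Q@T[:3,3]+[444.1,33,129.2])
im=cv2.imread("pics/l_yellow.png"); u=dome(im,"green",np.array((258,59)),15); print(u,back(C,u[1],61).round(1))
c=[back(C,p,22)[:2] for p in((303,38),(296,108),(57,7))]; print(np.round(c,1))
v=c[0]-c[1]; print("rack x angle",np.degrees(np.arctan2(v[1],v[0])).round(1),np.hypot(*v).round(1),"y edge",np.degrees(np.arctan2(*(c[2]-c[0])[::-1])).round(1))
m=(c[0]+c[1])/2; a=np.radians(-8.); print("slot",m+27*np.array([-np.sin(a),np.cos(a)]))
E
```

```text
to [ 484 -232   90] shift [266.  -40.4   0.6] turn -0.1 now [443.8  34.   90.4] yaw -90.1 q6 1.39
(np.int32(1208), array([256.66804636,  57.73261589])) [576.3  76.4  61. ]
[[597.8  45.8]
 [546.6  52.4]
 [619.7 233. ]]
rack x angle -7.3 51.7 y edge 83.3
slot [575.97208915  75.84199409]
```

Call:
carry_out --pt "25 -4 0 0" --pt "65 -10 0 0" --pt "108 -16 0 0" --pt "150 -23 0 0" --pt "192 -30 0 0" --pt "230 -36 0 0" --pt "255 -40 0 0" --pt "266 -41 0 0" --pt "266 -41 0 0" --pt "266 -41 0 0"

```text
time_s: 14.7
eef_pos: [483.0, -230.5, 88.3]
eef_rot: [-0.0, -0.707, 0.707, 0.001]
wrist_force: [-0.7, -0.3, 0.2]
grip_width: 0.315
```

```bash
python3 chk.py 484 -232 11.5 c2
```

```text
[ 483.  -230.5   88.3] 0.31489567509780014 [-0.7 -0.3  0.2]
```

View pics/c2.png

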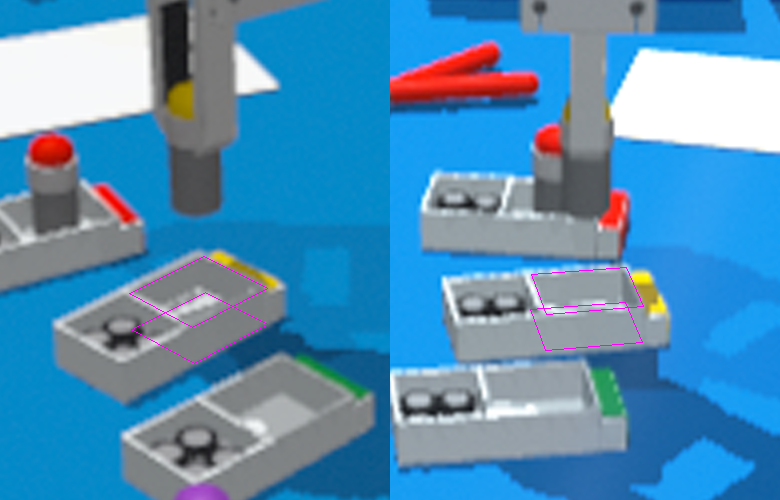

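Red is upright in its compartment. The yellow outline is about 3 mm off toward the rear, so I'll correct for that and lower.

Call:
carry_out --pt "0 3 30 0" --pt "0 3 55 0" --pt "0 3 68 0" --pt "0 3 75 0" --pt "0 3 76 0" --pt "0 3 76 0" --pt "0 3 76 0"

```text
time_s: 15.5
eef_pos: [481.7, -232.5, 14.7]
eef_rot: [0.0, -0.707, 0.707, -0.001]
wrist_force: [0.7, -0.0, -0.4]
grip_width: 0.317
```

Call:
carry_out --pt "0 0 0 0" --pt "0 0 0 0" --pt "0 0 0 0" --pt "0 0 0 0" --pt "0 0 0 0" --pt "0 0 -20 0" --pt "0 0 -60 0" --pt "0 0 -110 0" --pt "0 0 -116 0" --pt "0 0 -116 0" --hand 0.2

```text
time_s: 16.5
eef_pos: [481.9, -232.8, 131.5]
eef_rot: [0.0, -0.707, 0.707, -0.002]
wrist_force: [-0.7, 0.0, -1.0]
grip_width: 0.6
```

```bash
python3 - <<'E'
from h import *
ps=[];Cs=[]
for n in('scene','side'):
    C=cal(n);im=manip.camera(n);u=dome(im,'yellow',proj(C,(481,-232,63)),8);print(u);Cs.append(C);ps.append(u[1])
print(tri(Cs,ps).round(1))
shift((576,76,130),-7.3)
shift((576,76,130),172.7)
E
```

```text
(np.int32(77), array([297.93506494, 183.58441558]))
(np.int32(71), array([350.04225352, 189.97183099]))
[ 483.6 -231.5   62.9]
to [576  76 130] shift [-307.4  -95.7   -1.7] turn -82.8 now [ 479.9 -231.3  128. ] yaw -90.1 q6 0.91
to [576  76 130] shift [-307.4  -95.7   -1.7] turn -82.8 now [ 479.9 -231.3  128. ] yaw -90.1 q6 0.91
```

Yellow is standing in its drawer, with the dome at (484,-232,63). Next is green in the rack, with the jaws turned along the rack's x.

Call:
carry_out --pt "-308 -95 -20 -83" --pt "-308 -95 -20 -83" --pt "-308 -95 -20 -83" --pt "-308 -95 -20 -83" --pt "-308 -95 -20 -83" --pt "-308 -95 -20 -83" --pt "-308 -95 -20 -83" --pt "-308 -95 -20 -83" --pt "-308 -95 -20 -83" --pt "-308 -95 -20 -83" --pt "-308 -95 -20 -83" --pt "-308 -95 -20 -83"

```text
time_s: 17.8
eef_pos: [575.1, 76.0, 147.6]
eef_rot: [-0.0, 0.998, -0.063, -0.002]
wrist_force: [0.5, -0.0, -0.6]
grip_width: 0.597
```

Call:
carry_out --pt "0 0 0 0" --pt "0 0 0 0"

```text
time_s: 18.0
eef_pos: [575.9, 75.9, 149.1]
eef_rot: [0.0, 0.998, -0.062, -0.0]
wrist_force: [0.6, -0.8, 0.1]
grip_width: 0.597
```

```bash
python3 look.py green 576 76 61 -7.3
```

```text
[323. 236.] (np.int32(943), array([323.71474019, 184.87274655]))
[582.1 118.7  61. ]
to [582.1 118.7  30. ] shift [  0.8 -43.3 119.3] turn 0.2 now [576.   75.9 149.3] yaw -7.1 q6 0.06
```

View pics/l_green.png

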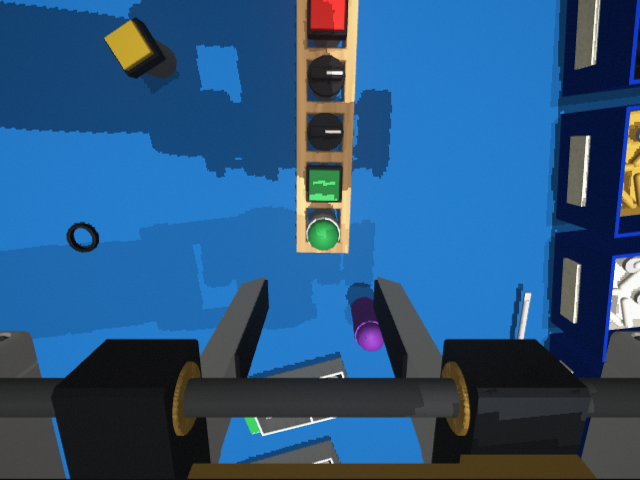

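The green round dome is at (323,235), matching the prediction of (323,236); the colour finder had jumped to the square green button at (323,185). The jaws are aligned across the rack, so I'll descend.

Call:
carry_out --pt "0 0 45 0" --pt "0 0 85 0" --pt "0 0 110 0" --pt "0 0 125 0" --pt "0 0 135 0" --pt "0 0 138 0" --pt "0 0 138 0"

```text
time_s: 18.75
eef_pos: [576.9, 75.9, 12.3]
eef_rot: [-0.0, 0.998, -0.062, 0.001]
wrist_force: [-0.2, -0.4, -0.3]
grip_width: 0.598
```

Call:
carry_out --pt "0 0 0 0" --pt "0 0 0 0" --pt "0 0 0 0" --pt "0 0 0 0" --pt "0 0 0 0" --pt "0 0 0 0" --pt "0 0 0 0" --pt "0 0 0 0" --hand -1

```text
time_s: 19.55
eef_pos: [576.6, 76.0, 12.0]
eef_rot: [-0.0, 0.998, -0.062, 0.0]
wrist_force: [0.4, 0.8, 2.9]
grip_width: 0.315
```

Call:
carry_out --pt "0 0 -10 0" --pt "0 0 -30 0" --pt "0 0 -60 0" --pt "0 0 -90 0" --pt "0 0 -98 0" --pt "0 0 -98 0"

```text
time_s: 20.15
eef_pos: [576.9, 76.0, 110.8]
eef_rot: [-0.0, 0.998, -0.062, 0.001]
wrist_force: [0.4, -0.2, -0.3]
grip_width: 0.314
```

```bash
python3 - <<'E'
from h import *
shift((505,-121,110),-7.3)
E
```

```text
to [ 505 -121  110] shift [-47.2 204.3   0.6] turn 0.2 now [576.9  76.  110.8] yaw -7.1 q6 0.06
```

Call:
carry_out --pt "-5 22 0 0" --pt "-14 62 0 0" --pt "-24 104 0 0" --pt "-33 144 0 0" --pt "-41 178 0 0" --pt "-46 199 0 0" --pt "-47 204 0 0" --pt "-47 204 0 0" --pt "-47 204 0 0"

```text
time_s: 21.05
eef_pos: [504.2, -119.6, 108.7]
eef_rot: [-0.0, 0.998, -0.061, -0.001]
wrist_force: [-0.3, 0.5, -1.0]
grip_width: 0.312
```

```bash
python3 chk.py 505 -121 8 c3
```

```text
[ 504.2 -119.6  108.7] 0.31162230994318163 [-0.3  0.5 -1. ]
```

View pics/c3.png

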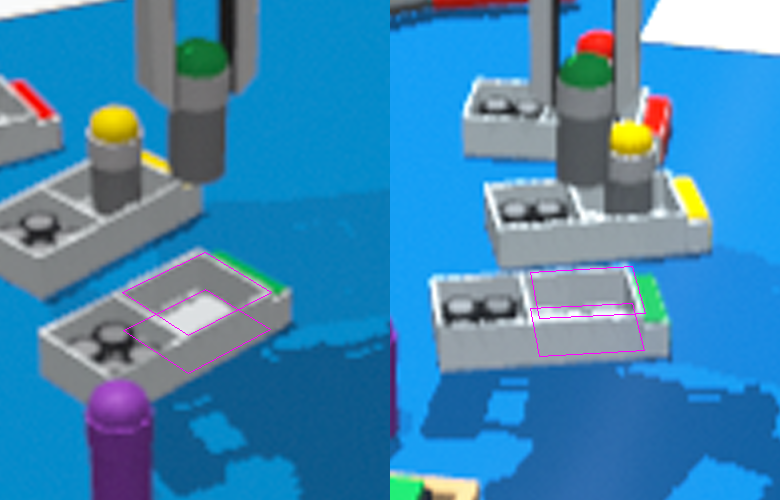

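Yellow is upright in its drawer, and green is upright and centred over its own. I'll lower it.

Call:
carry_out --pt "0 0 35 0" --pt "0 0 65 0" --pt "0 0 84 0" --pt "0 0 93 0" --pt "0 0 94 0" --pt "0 0 94 0" --pt "0 0 94 0"

```text
time_s: 21.85
eef_pos: [505.1, -120.7, 16.4]
eef_rot: [0.0, 0.998, -0.061, 0.001]
wrist_force: [0.4, -0.4, 0.0]
grip_width: 0.313
```

Call:
carry_out --pt "0 0 0 0" --pt "0 0 0 0" --pt "0 0 0 0" --pt "0 0 0 0" --pt "0 0 0 0" --pt "0 0 -20 0" --pt "0 0 -60 0" --pt "0 0 -110 0" --pt "0 0 -160 0" --pt "0 0 -200 0" --pt "0 0 -200 0" --hand 0.2

```text
time_s: 22.95
eef_pos: [508.0, -122.4, 222.9]
eef_rot: [0.002, 0.998, -0.062, 0.006]
wrist_force: [0.3, 0.3, 0.6]
grip_width: 0.6
```

```bash
python3 - <<'E'
from h import *
ims=[];Cs=[]
for n in('scene','side'):
    Cs.append(cal(n));ims.append(manip.camera(n))
for c,p in dict(red=(503,-359,63),yellow=(483,-232,63),green=(505,-121,63)).items():
    print(c,tri(Cs,[dome(i,c,proj(C,p),10)[1] for i,C in zip(ims,Cs)]).round(1))
a=cv2.resize(ims[0][150:400,210:510],(720,600),interpolation=cv2.INTER_CUBIC); cv2.imwrite("pics/f.png",a)
E
```

```text
red [ 504.  -357.5   63.6]
yellow [ 483.7 -231.5   63.5]
green [ 507.5 -117.2   61. ]
```

View pics/f.png

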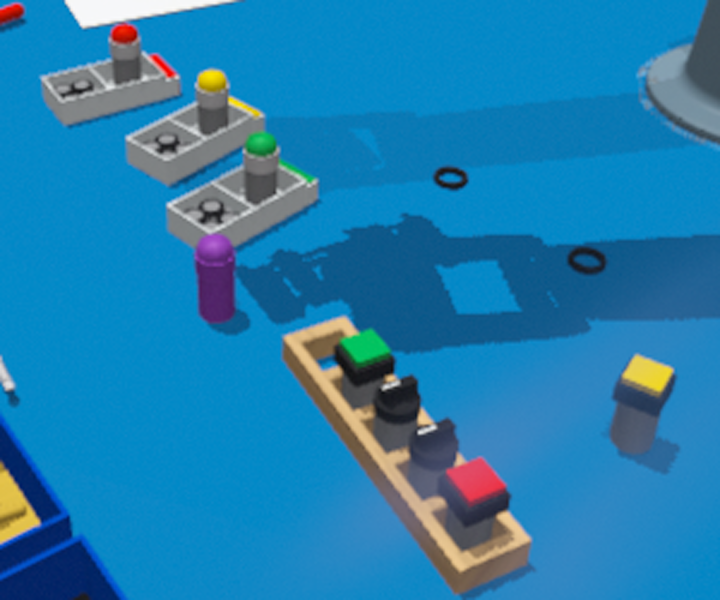

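All three lamps stand upright in their matching drawers. The rack neighbours, the square buttons and the purple look-alike are untouched, and the gripper is clear.

```bash
python3 -c "
from plant import manip
print(manip.close_job())"
```

```text
the job is handed in; nothing more can be done
None
```

All three lamps now stand upright in the front compartments of their matching drawers, and I handed the job in at about 23 s of the 93 s allowed. The green one came out of the rack.

- **Final checks:** seen from both fixed cameras, the domes are at (504,-358), (484,-232) and (508,-117) mm for red, yellow and green. That is within about 5 mm of where I fitted the compartment centres, at the height expected for a lamp on the drawer floor. In the last picture the square buttons, selector switches and purple look-alike stand as before, and the gripper is clear of everything.
- **First red grasp was wrong:** the camera views put the real fingertips about 28–30 mm above the reported TCP, so the first grip closed on the dome. I set the lamp back down, regripped it on the bezel and used the lower height for the other two.
- **Wrong detection:** once the colour finder picked the square green button instead of the green lamp. I caught it in the picture before reaching for anything.

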